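# Turn a movement carrier over with a lifter

## Task

Take the flat lifter from its wooden rest, slide its blade under the free edge of the brass carrier lying in the metal jig, and turn the carrier over the step so that it lies upside down, feet up, flat on the raised half of the jig. Then put the lifter back on its rest as it lay. Press only lightly, with a few newtons, on the jig and the carrier, keep the fingers off the carrier, and leave the other things alone.

Things in the scene. Friction and masses are not known exactly. Their poses are not given: they have to be found in the camera images.
- lifter: Flat lifter, 0.17 kg: dark wooden grip 62 long, 14 wide, 4 to 30 mm above the underside, on a steel foot 70 x 24 x 4 mm, a thin blade out of its +x end. Origin: centre of the foot's underside; x along the tool towards the blade, z up. Grip it across the 14 mm near the origin. Straight, the blade lies 2 to 4 mm above the underside, tip at x = 115 mm; but see lifter_front.
- lifter_front (a point): Root of the blade, on the foot at x = 35, z = 3 mm of the lifter. From here the steel blade (80 long, 20 wide, 2 thick) of this old tool is bent up or down by up to 0.11 rad, differently each time: the tip is up to 9 mm higher or lower than straight. This is not measured; find it by feel. The root is stiff: it yields only above 35 N at the tip.
- rest: Fixed wooden block 84 x 56 x 25 mm on which the lifter lies with its foot, blade out over the +x end. Origin: centre of its underside; z up. Four steel pins (7 mm thick, 7 mm high) stand on the top at x = +-37, y = +-22 mm, the foot between them.
- jig: Fixed level aluminium jig 180 x 80 mm. Origin: centre of its underside; z up; x is the way the carrier is turned over. Lower floor at z = 20 mm from x = -90 (open end, the first 33 mm bare) to +2; there a step rises to the raised land at z = 26, up to x = 84; then a stop bar, top z = 34. Steel cheeks along both sides, x = -56 to 90, inner faces at y = +-32, top z = 33.
- carrier: Loose brass plate 50 (x) x 56 (y) x 5 mm, about 0.07 kg, on four feet, 6 mm thick, 4 high, at x = +-19, y = +-22. Origin: centre of the underside at the feet's ends; z out of the face with a dark ring, up at first. It starts on the lower floor, +x edge within 6 mm of the step, x nearly along the jig's; a slot 4 mm high is open under its -x edge. Tipped past upright it falls on the land.
- white_box: White card box 51 x 61 x 18 mm; to be left alone. Origin: centre of its underside.
- movement: Round watch movement, 27 mm wide, 11 high; to be left alone. Origin: centre of its underside.
- spool: Round box with a dark lid, 50 mm wide, 20 high; to be left alone. Origin: centre of its underside.
- oil_cup: Covered oil cup, 35 mm wide, 26 high; to be left alone. Origin: centre of its underside.

How it is judged:
On the way, in this order (a step that is already met when the one before it is completed fails the run):
1. the lifter is lifted off its rest (z of lifter in the frame of rest above 0.045 m and contact force between lifter and rest below 0.01 N), for 0.2 s.
2. the lifter, in the fingers, levers the carrier up by one edge (angle between carrier's own z axis and vertical between 0.3 and 1.4 rad and contact force between lifter and carrier above 0.02 N and contact force between lifter and the fingers above 1 N), for 0.1 s.
3. the carrier lies upside down on the land (angle between carrier's own z axis and vertical above 3 rad and x of carrier in the frame of jig above 0.012 m and linear speed of carrier below 0.02 m/s), for 0.2 s.
At the end, for the whole second after the job is handed in: The carrier lies still, flat (0.06 rad) and feet up on the land, its middle 12 to 62 mm past the jig's in x. The lifter lies still and upright on its rest, within 20 mm along, 12 mm across and 0.3 rad of the rest's middle and direction, blade out over the +x end (angle between carrier's own z axis and vertical above 3.08 rad and x of carrier in the frame of jig between 0.012 and 0.062 m and y of carrier in the frame of jig between -0.01 and 0.01 m and z of carrier in the frame of jig between 0.032 and 0.038 m and linear speed of each of carrier, lifter below 0.01 m/s and x of lifter in the frame of rest between -0.02 and 0.02 m and y of lifter in the frame of rest between -0.012 and 0.012 m and z of lifter in the frame of rest between 0.022 and 0.028 m and angle between lifter's own z axis and vertical below 0.06 rad and angle between the x axis of lifter and the x axis of rest, either way round below 0.3 rad and x of lifter_front in the frame of rest above 0 m); the robot touches nothing.
It fails at once if the lifter is pressed on the jig with more than 12 N (contact force between lifter and jig above 12 N).
It fails at once if the lifter is pressed on the carrier with more than 12 N (contact force between lifter and carrier above 12 N).
It fails at once if the fingers or the arm touch the carrier (contact force between any of the fingers, the arm and carrier above 0.2 N).
It fails at once if a bystander is shifted by more than 15 mm (distance of any of white_box, movement, spool, oil_cup from where it was at the start of the episode above 0.015 m).
It also fails if it takes over 72 s, if anything falls off the work surface, if the arm or the gripper's body presses on something with over 40 N, if the wrist force passes 120 N, or if a joint passes its speed limit or range.

## Robot

A 6-joint arm with a two-finger parallel gripper is mounted at the origin on a cart in front of the work surface, level with it; the furniture and walls round the work are solid. World frame = base frame: x ahead of the robot, y to its left, z up, the work surface at z = 0. Lengths are in m, angles in rad, forces in N, time in s.
With the tool pointing down it reaches from about 0.225 to 0.875 m from the base axis. Payload 3.4 kg.
Tool frame: the origin (TCP) lies at the very end of the fingers, on their centre line; the grasp point (between the pads) lies 19 mm behind it; z points along the fingers, y is the line along which they close (so a half turn about z gives the same grasp; the last joint's range is limited). The gripper opens to 85 mm and grips with 20 to 120 N. Pads are 22 mm wide; open, the fingers measure 114 mm over their backs; the gripper's body (76 mm by 85 mm) begins 54 mm behind the grasp point. The pads swing forward as they close: fully open they stand 13 mm farther back than shut.
Start: joints at [-0.121, 0.276, 1.505, -0, 1.361, -0.121], TCP at [0.575, -0, 0.231] pointing down, gripper open.
Joint ranges: [-2.89, 2.89], [-0.75, 2.08], [0.22, 2.7], [-1.18, 4.32], [0.11, 2.71], [-2.7, 2.7]. Speed limits (rad/s): [2.57, 2.57, 3.14, 3.14, 3.14, 3.14].

## Interface

Orientations are given as a unit quaternion [w, x, y, z].
In Python, from rig import get_state, optics, sign_off gives the robot as it stands.
- The arm moves only by the tool send_rows, never from a script. Its argument "increments" is a list of rows, each an object with "gripper": the gripper's target within -1 to 1 (shut at 1, half-way at 0, fully open at -1); "linear": the shift along the world's x, y, z in m, a list of three; "delta_rot": the turn, a rotation vector about the world's x, y, z in rad, a list of three. In form: [{"gripper": gripper, "linear": [dx, dy, dz], "delta_rot": [rx, ry, rz]}, ...]. A call has 1 to 8 rows; each row is the pose to reach, as a shift and turn from the pose commanded when the call began; what a row does not reach only later rows make up. A row lasts 1/10 s, in which the tool goes at most 50 mm and 8.59 degrees, less where a joint would pass 70% of its speed; a pose out of reach is approached as far as the arm can. A call with a gripper value outside its range is refused whole. The fingers move at their own pace and stop on an object; "newtons" is the grip in N (left out, the last holds). Time passes only in rows, so rows that repeat a pose let the fingers close. It gives the time, the measured TCP pose, the force, the opening and the grip force at its end, in the units of the state.
- get_state(): the state, without advancing time (a new reading comes with each control period).
- optics.get_image(name): name is "scene" or "side" or "wrist"; returns a dict with "pixels" (384x512x3 uint8, blue, green, red), "K" (3x3 intrinsics, pixels), "rvec" (rotation vector, rad) and "tvec" (3), from world to camera coordinates, as OpenCV has them; the wrist camera has in their place "T_tool_cam" (4x4, takes a point from camera to tool coordinates, whose origin is the TCP and whose axes are the flange's). Camera axes: x right, y down, z forward; pixel columns grow to the right and rows downward; lengths in m; the calibration is good to about 2 mm. A picture is of the moment at which its call begins: read the wrist's pose just before it. There is no depth.
- sign_off(): hands the job in; it is judged then, once.
The state is a dict: "clock": time; "qpos": joint angles; "qd": joint speeds; "effort": joint torques, N m; "position": TCP position; "ee_rot": TCP orientation; "contact_force": force on the tool from outside, world axes, zero at the start; "moment": the same for the moment, N m; "width": finger opening in m; "gripper_force": force on a finger pad.
Only numpy, scipy, OpenCV 4.12 (cv2) and the standard library are available. Lean on these libraries where they do the work, as an engineer would, in place of code of your own. Each camera call takes 0.05 s, during which the arm holds its last target. There are 200 camera calls.

## Working session

There is one attempt and no reset: what is moved stays moved. The work goes in short steps, Python scripts to look and compute and a tool call to move; the robot and the scene stay as the last step left them, time stands still between calls to the robot, and variables do not carry over. Pictures are saved under pics/ and viewed, at most 10 in all, crops included, and the job is handed in when it is done.

Besides the shell and the picture viewer there is one more tool, called after "Call:" in YAML: its name, and indented under it one key for each argument. send_rows: Moves the arm, as the interface text tells. Its arguments: {"type":"object","properties":{"increments":{"type":"array"},"newtons":{"type":"number"}},"required":["increments"]}

```bash
ls; mkdir -p pics; python3 - <<'E'
from rig import get_state, optics
import cv2,numpy as np
s=get_state();print(s)
ims=[optics.get_image(n) for n in("scene","side")]
for n,i in zip(("scene","side"),ims):
    cv2.imwrite(f"pics/{n}0.png",i["pixels"]);R=cv2.Rodrigues(np.array(i["rvec"]))[0];print(n,i["K"],-R.T@np.array(i["tvec"]).ravel(),R[2])
    np.savez(f"{n}0.npz",**i)
i=optics.get_image("wrist");cv2.imwrite("pics/wrist0.png",i["pixels"]);print(i["T_tool_cam"],i["K"]);np.savez("wrist0.npz",**i)
E
```

```text
pics
{'clock': 0.0, 'qpos': array([-1.20995498e-01,  2.76595309e-01,  1.50614364e+00,  4.01163623e-05,
        1.36072813e+00, -1.20996093e-01]), 'qd': array([-0.00078688, -0.00104496, -0.00042716,  0.00067518,  0.00042914,
       -0.00199829]), 'effort': array([ 6.20495921e-04, -4.16768074e+01, -2.45808578e+01, -1.52056768e-04,
        1.11346930e-02,  1.69860516e-05]), 'position': array([5.74457521e-01, 7.75653779e-05, 2.30435369e-01]), 'ee_rot': array([-7.49947054e-04,  7.07109231e-01,  7.07103710e-01, -5.62433379e-04]), 'contact_force': array([ 0.47390835,  0.23123452, -0.75562507]), 'moment': array([-0.05982753, -0.00714774, -0.01957409]), 'gripper_force': 0.0, 'width': 0.08534380416230221}
scene [[407.47979194   0.         250.35469717]
 [  0.         407.47979194 186.13333849]
 [  0.           0.           1.        ]] [ 0.14289188 -0.45765143  0.79587575] [ 0.37919079  0.48994854 -0.78496163]
side [[449.55771222   0.         249.33040542]
 [  0.         449.55771222 197.21115828]
 [  0.           0.           1.        ]] [ 0.00602902 -1.03560398  0.48281225] [ 0.40128851  0.84559644 -0.35204289]
[[ 7.15684551e-04 -9.49134959e-01 -3.14868731e-01  8.30782065e-02]
 [ 9.99999264e-01  9.87816795e-04 -7.04698201e-04  6.26907974e-04]
 [ 9.79886319e-04 -3.14867995e-01  9.49134967e-01 -1.43642794e-01]
 [ 0.00000000e+00  0.00000000e+00  0.00000000e+00  1.00000000e+00]] [[320.16578215   0.         260.30999725]
 [  0.         320.16578215 193.86733025]
 [  0.           0.           1.        ]]
```

View pics/scene0.png

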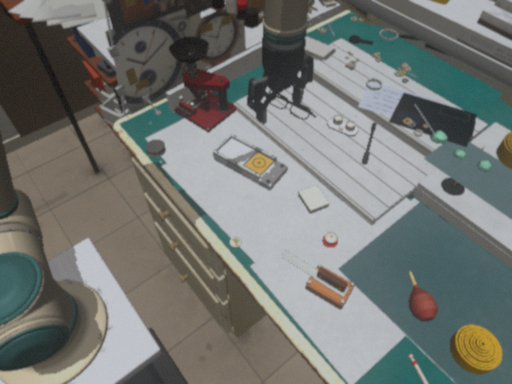

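View pics/wrist0.png

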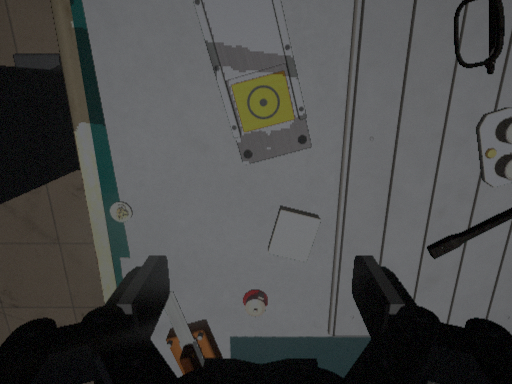

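The scene view shows the jig at about (250,160) and the rest with lifter at (330,285). In the wrist view the carrier (yellow, ring) is at (263,103), the jig's open end at (275,150), the white box at (295,235), the movement at (256,303), and the rest at (190,345), partly hidden.

```bash
cat > h.py <<'E'
import numpy as np,cv2
from scipy.spatial.transform import Rotation as Ro
from rig import get_state, optics
def snap(name,out=None):
    s=get_state(); i=optics.get_image(name)
    d=dict(K=np.array(i["K"]),pixels=i["pixels"])
    if name=="wrist":
        q=s["ee_rot"]; T=np.eye(4);T[:3,:3]=Ro.from_quat([q[1],q[2],q[3],q[0]]).as_matrix();T[:3,3]=s["position"]
        W=T@np.array(i["T_tool_cam"]); d["R"]=W[:3,:3];d["c"]=W[:3,3]
    else:
        R=cv2.Rodrigues(np.array(i["rvec"]))[0]; d["R"]=R.T; d["c"]=-R.T@np.array(i["tvec"]).ravel()
    if out: cv2.imwrite("pics/"+out+".png",d["pixels"]); np.savez(out+".npz",**d)
    return d
def ray(d,p,z):
    p=np.atleast_2d(np.array(p,float)); v=np.c_[(p-[d["K"][0,2],d["K"][1,2]])/d["K"][0,0],np.ones(len(p))]@d["R"].T
    return d["c"]+v*((z-d["c"][2])/v[:,2])[:,None]
def proj(d,P):
    q=(np.atleast_2d(P)-d["c"])@d["R"]; return q[:,:2]/q[:,2:]*d["K"][0,0]+[d["K"][0,2],d["K"][1,2]]
E
python3 - <<'E'
from h import *
w=snap("wrist","w0"); s=snap("scene","s0")
np.set_printoptions(precision=4,suppress=True)
print("wrist carrier,open corners, box, mov",ray(w,[[263,103]],.029),ray(w,[[243,162],[310,147],[248,154],[300,139]],.02),ray(w,[[295,235]],.018),ray(w,[[256,303]],.011))
print("scene carrier",ray(s,[[259,162]],.029),"rest",ray(s,[[328,287],[285,254]],.03),"jig ends",ray(s,[[272,185],[285,168]],.02))
E
```

```text
wrist carrier,open corners, box, mov [[0.5774 0.068  0.029 ]] [[0.5551 0.0035 0.02  ]
 [0.6299 0.0206 0.02  ]
 [0.5609 0.0127 0.02  ]
 [0.6184 0.0295 0.02  ]] [[ 0.6172 -0.088   0.018 ]] [[ 0.569  -0.1923  0.011 ]]
scene carrier [[0.5784 0.0677 0.029 ]] rest [[ 0.4731 -0.2782  0.03  ]
 [ 0.4557 -0.1687  0.03  ]] jig ends [[ 0.5607 -0.0038  0.02  ]
 [ 0.6214  0.0171  0.02  ]]
```

Call:
send_rows:
  increments:
    - {"gripper":-1,"linear":[0,0.03,-0.02],"delta_rot":[0,0,0.1]}
    - {"gripper":-1,"linear":[0,0.05,-0.05],"delta_rot":[0,0,0.2]}
    - {"gripper":-1,"linear":[0,0.05,-0.05],"delta_rot":[0,0,0.22]}
    - {"gripper":-1,"linear":[0,0.05,-0.05],"delta_rot":[0,0,0.22]}

```text
clock: 0.65
position: [0.5748, 0.05, 0.1809]
ee_rot: [-0.0, 0.625, 0.781, -0.001]
contact_force: [-0.9, 0.5, 0.5]
width: 0.0853
gripper_force: 0.0
```

```bash
python3 -c "
from h import *
d=snap('wrist','w1')
cv2.imwrite('pics/w1b.png',cv2.resize(d['pixels'],(800,600),interpolation=cv2.INTER_CUBIC))"
```

```text
(no output)
```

View pics/w1b.png

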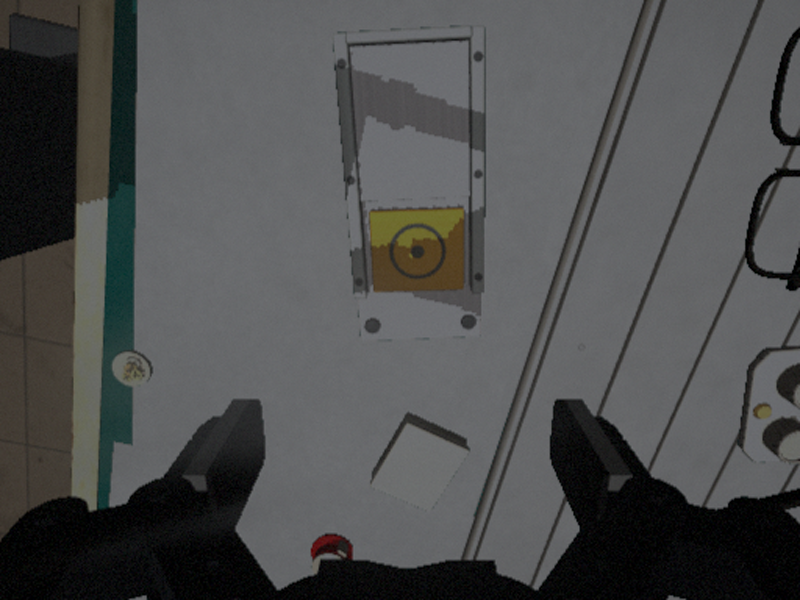

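Call:
send_rows:
  increments:
    - {"gripper":-1,"linear":[-0.02,-0.05,0],"delta_rot":[0,0,0]}
    - {"gripper":-1,"linear":[-0.04,-0.095,0],"delta_rot":[0,0,0]}
    - {"gripper":-1,"linear":[-0.06,-0.14,0],"delta_rot":[0,0,0]}
    - {"gripper":-1,"linear":[-0.08,-0.185,0],"delta_rot":[0,0,0]}
    - {"gripper":-1,"linear":[-0.1,-0.23,0],"delta_rot":[0,0,0]}
    - {"gripper":-1,"linear":[-0.11,-0.275,0],"delta_rot":[0,0,0]}
    - {"gripper":-1,"linear":[-0.11,-0.29,0],"delta_rot":[0,0,0]}
    - {"gripper":-1,"linear":[-0.11,-0.29,0],"delta_rot":[0,0,0]}

```text
clock: 1.5
position: [0.4655, -0.2434, 0.1827]
ee_rot: [0.002, 0.627, 0.779, -0.0]
contact_force: [0.3, 0.3, 1.1]
width: 0.085
gripper_force: 0.0
```

```bash
python3 -c "
from h import *
d=snap('wrist','w2')
cv2.imwrite('pics/w2b.png',cv2.resize(d['pixels'],(800,600),interpolation=cv2.INTER_CUBIC))"
```

```text
(no output)
```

View pics/w2b.png

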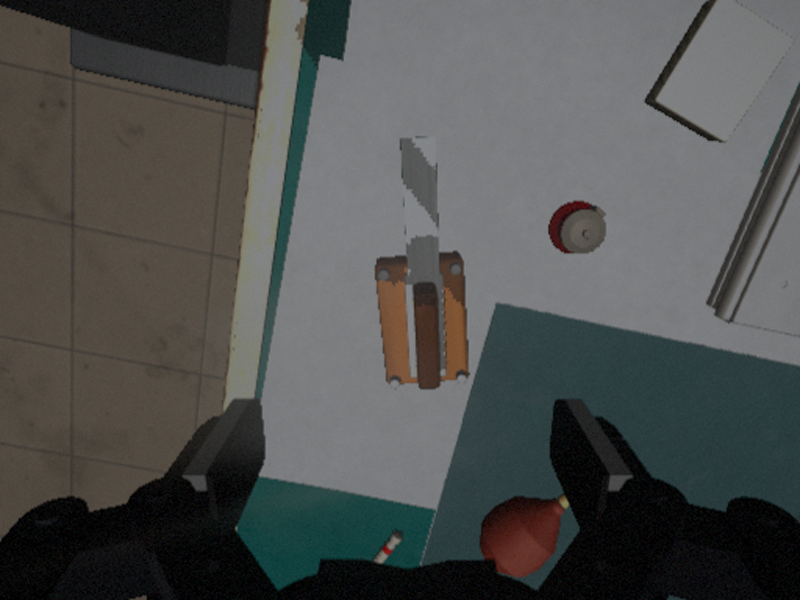

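The first picture (800 wide) shows the carrier corners (370,210),(465,207),(464,291),(373,293), the open end (360,338)–(481,338), and the stop bar corners (334,33),(484,27). The second shows the rest pins (383,276),(456,270),(395,382),(462,379), the grip from (426,284) to (428,388), and the blade tip at (419,137).

```bash
python3 - <<'E'
from h import *
np.set_printoptions(precision=4,suppress=True)
a=dict(np.load("w1.npz"));b=dict(np.load("w2.npz"))
k=.64
f=lambda d,p,z:ray(d,np.array(p)*k,z)[:,:2]
ce=f(a,[[341,64],[478,57],[349,180],[478,174],[359,282],[478,277]],.033);print("cheek heads\n",ce)
print("cheek dirs",np.degrees(np.arctan2(*(ce[0]-ce[4])[::-1])),np.degrees(np.arctan2(*(ce[1]-ce[5])[::-1])))
o=f(a,[[360,338],[481,338]],.02);st=f(a,[[334,33],[484,27]],.034);print("open",o,"stop",st,"len",np.linalg.norm(o.mean(0)-st.mean(0)),"w",np.linalg.norm(o[1]-o[0]),np.linalg.norm(st[1]-st[0]))
x=st.mean(0)-o.mean(0);x/=np.linalg.norm(x);print("jig c",(o.mean(0)+st.mean(0))/2,"yaw",np.degrees(np.arctan2(x[1],x[0])))
c=f(a,[[370,210],[465,207],[464,291],[373,293]],.029);jc=(o.mean(0)+st.mean(0))/2
y=np.array([-x[1],x[0]]);print("carrier corners jig",np.c_[(c-jc)@x,(c-jc)@y],"c",c.mean(0))
p=f(b,[[383,276],[456,270],[462,379],[395,382]],.032);print("pins",p,np.linalg.norm(p-np.roll(p,1,0),axis=1))
rx=p[0]+p[1]-p[2]-p[3];print("rest c",p.mean(0),"yaw",np.degrees(np.arctan2(rx[1],rx[0])))
g=f(b,[[415,285],[438,284],[440,387],[418,388]],.055);gx=g[0]+g[1]-g[2]-g[3];print("grip",g,g.mean(0),np.degrees(np.arctan2(gx[1],gx[0])),np.linalg.norm(gx)/2)
print("tip",f(b,[[402,137],[436,137]],.028),"w mov box",f(b,[[586,234]],.011))
E
```

```text
cheek heads
 [[0.5152 0.1592]
 [0.5852 0.1783]
 [0.5303 0.1012]
 [0.6009 0.1204]
 [0.5473 0.0433]
 [0.6168 0.0622]]
cheek dirs 105.48653192324953 105.22713989916825
open [[0.5547 0.002 ]
 [0.6322 0.0195]] stop [[0.5092 0.1727]
 [0.5844 0.1924]] len 0.17808439906046228 w 0.07945632669123995 0.07776466978922413
jig c [0.5701 0.0966] yaw 105.201252964909
carrier corners jig [[-0.0031  0.0268]
 [-0.0038 -0.0289]
 [-0.0552 -0.0279]
 [-0.054   0.0284]] c [0.5782 0.0687]
pins [[ 0.4521 -0.2441]
 [ 0.4946 -0.231 ]
 [ 0.5163 -0.3015]
 [ 0.474  -0.3129]] [0.0722 0.0445 0.0737 0.0438]
rest c [ 0.4842 -0.2724] yaw 107.44635686113321
grip [[ 0.4705 -0.239 ]
 [ 0.483  -0.2357]
 [ 0.4993 -0.2986]
 [ 0.4865 -0.3021]] [ 0.4848 -0.2688] 104.39236662385171 0.06503997851455215
tip [[ 0.4464 -0.1632]
 [ 0.4652 -0.159 ]] w mov box [[ 0.5728 -0.1954]]
```

Call:
send_rows:
  increments:
    - {"gripper":-1,"linear":[0.01,-0.02,-0.03],"delta_rot":[0,0,0.045]}
    - {"gripper":-1,"linear":[0.0205,-0.03,-0.07],"delta_rot":[0,0,0.045]}
    - {"gripper":-1,"linear":[0.0205,-0.03,-0.105],"delta_rot":[0,0,0.045]}
    - {"gripper":-1,"linear":[0.0205,-0.03,-0.12],"delta_rot":[0,0,0.045]}
    - {"gripper":-0.2,"linear":[0.0205,-0.03,-0.12],"delta_rot":[0,0,0.045]}
    - {"gripper":0,"linear":[0.0205,-0.03,-0.12],"delta_rot":[0,0,0.045]}
  newtons: 20

```text
clock: 2.15
position: [0.4864, -0.2689, 0.0619]
ee_rot: [0.0, 0.607, 0.795, 0.0]
contact_force: [-0.2, -0.7, -0.0]
width: 0.0593
gripper_force: 0.0
```

```bash
python3 -c "
from h import *
d=snap('wrist','w3');s=get_state();print(s['position'],s['ee_rot'],s['width'],s['contact_force'])
cv2.imwrite('pics/w3b.png',cv2.resize(d['pixels'],(800,600),interpolation=cv2.INTER_CUBIC))"
```

```text
[ 0.48682029 -0.26951648  0.06262013] [1.13588964e-03 6.06969192e-01 7.94724522e-01 2.07129241e-04] 0.051779376788954466 [-0.17168129 -0.58866052  0.17199512]
```

View pics/w3b.png

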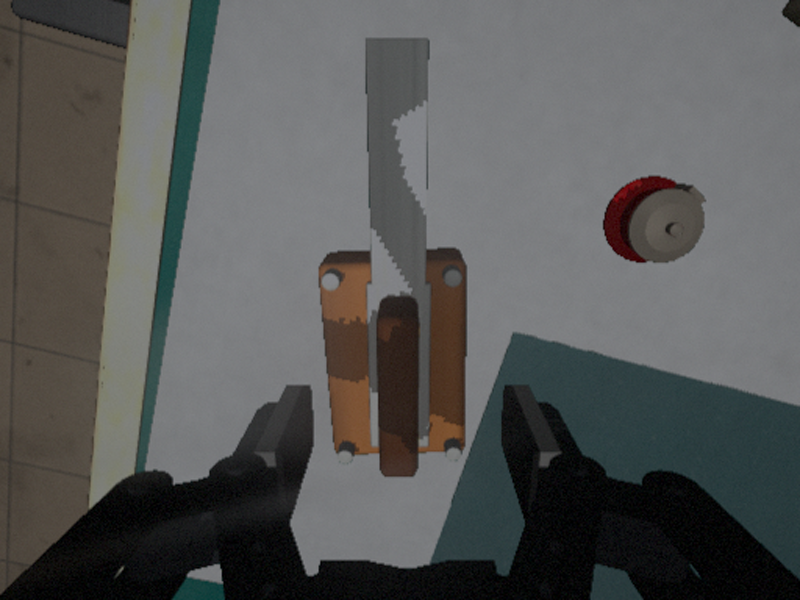

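Close view: grip top spans (378–419, 310–475), pins at (331,281),(452,277),(345,455),(453,453), blade tip at (366–428,39). The fingers are centred near column 408, so the tool sits a few mm too far right.

```bash
python3 - <<'E'
from h import *
np.set_printoptions(precision=4,suppress=True)
b=dict(np.load("w3.npz"));s=get_state();t=s["position"]
q=s["ee_rot"];R=Ro.from_quat([q[1],q[2],q[3],q[0]]).as_matrix()
f=lambda p,z:(ray(b,np.array(p)*.64,z)-t)@R
print("grip corners tool",f([[379,305],[418,302],[418,474],[380,475]],.055))
p=f([[331,281],[452,277],[453,453],[345,455]],.032);print("pins",p,p.mean(0))
for z in(.019,.029,.038):
  c=f([[366,39],[428,39]],z);print("tip",z,c[:,:2],"w",c[1,1]-c[0,1])
print("foot front", f([[368,285],[430,285]],.029))
E
```

```text
grip corners tool [[ 0.0329 -0.008   0.0076]
 [ 0.0339  0.0044  0.0076]
 [-0.0309  0.0049  0.0077]
 [-0.0313 -0.0087  0.0077]]
pins [[ 0.0343 -0.0265  0.0305]
 [ 0.0358  0.017   0.0306]
 [-0.0382  0.0196  0.0307]
 [-0.0392 -0.0243  0.0306]] [-0.0018 -0.0035  0.0306]
tip 0.019 [[ 0.1147 -0.0129]
 [ 0.1147  0.0078]] w 0.020732978023106488
tip 0.029 [[ 0.113  -0.0122]
 [ 0.113   0.0074]] w 0.019621675502955797
tip 0.038 [[ 0.1115 -0.0115]
 [ 0.1115  0.0071]] w 0.018621503234820133
foot front [[ 0.0319 -0.0135  0.0335]
 [ 0.032   0.0093  0.0336]]
```

Call:
send_rows:
  increments:
    - {"gripper":0,"linear":[-0.002,-0.0005,-0.01],"delta_rot":[0,0,0]}
    - {"gripper":0,"linear":[-0.002,-0.0005,-0.02],"delta_rot":[0,0,0]}
    - {"gripper":0,"linear":[-0.002,-0.0005,-0.027],"delta_rot":[0,0,0]}
    - {"gripper":0,"linear":[-0.002,-0.0005,-0.027],"delta_rot":[0,0,0]}
    - {"gripper":0.5,"linear":[-0.002,-0.0005,-0.027],"delta_rot":[0,0,0]}

```text
clock: 2.7
position: [0.4834, -0.2705, 0.034]
ee_rot: [-0.0, 0.608, 0.794, 0.0]
contact_force: [0.2, -0.4, -0.5]
width: 0.0294
gripper_force: 0.0
```

Call:
send_rows:
  increments:
    - {"gripper":1,"linear":[0,0,0],"delta_rot":[0,0,0]}
    - {"gripper":1,"linear":[0,0,0],"delta_rot":[0,0,0]}
    - {"gripper":1,"linear":[0,0,0],"delta_rot":[0,0,0]}
    - {"gripper":1,"linear":[0,0,0],"delta_rot":[0,0,0]}

```text
clock: 3.1
position: [0.4838, -0.2707, 0.0346]
ee_rot: [0.0, 0.607, 0.794, 0.0]
contact_force: [0.2, -0.7, 0.1]
width: 0.0133
gripper_force: 22.6
```

Call:
send_rows:
  increments:
    - {"gripper":1,"linear":[0,0,0],"delta_rot":[0,0,0]}
    - {"gripper":1,"linear":[0,0,0],"delta_rot":[0,0,0]}
    - {"gripper":1,"linear":[0,0,0.01],"delta_rot":[0,0,0]}
    - {"gripper":1,"linear":[0,0,0.03],"delta_rot":[0,0,0]}
    - {"gripper":1,"linear":[0,0,0.06],"delta_rot":[0,0,0]}
    - {"gripper":1,"linear":[0,0,0.08],"delta_rot":[0,0,0]}
    - {"gripper":1,"linear":[0,0,0.08],"delta_rot":[0,0,0]}
    - {"gripper":1,"linear":[0,0,0.08],"delta_rot":[0,0,0]}
  newtons: 100

```text
clock: 3.9
position: [0.4832, -0.2702, 0.1142]
ee_rot: [-0.0, 0.607, 0.794, 0.0]
contact_force: [0.3, 0.2, -2.1]
width: 0.0116
gripper_force: 98.7
```

```bash
python3 - <<'E'
from h import *
np.set_printoptions(precision=4,suppress=True)
P=[]
for i in range(6):
    d=snap('wrist' if i==0 else 'scene','w4' if i==0 else None); P.append(get_state()["position"])
s=get_state();print(np.array(P).mean(0),np.array(P).std(0),s['ee_rot'],s['contact_force'],s["moment"],s["width"])
cv2.imwrite('pics/w4b.png',cv2.resize(d['pixels'] if 0 else np.load('w4.npz')['pixels'],(800,600),interpolation=cv2.INTER_CUBIC))
E
```

```text
[ 0.4827 -0.2699  0.113 ] [0.0002 0.0001 0.0002] [-0.0011  0.6075  0.7943  0.    ] [ 0.4422  0.2454 -2.3433] [-0.0086 -0.0048  0.0048] 0.011852543820480843
```

View pics/w4b.png

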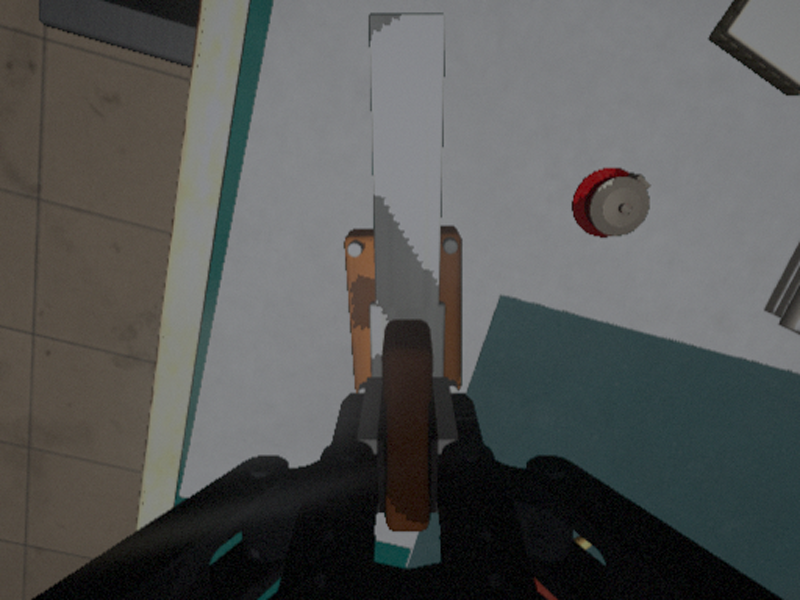

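Call:
send_rows:
  increments:
    - {"gripper":1,"linear":[0.022,0.032,0],"delta_rot":[0,0,0]}
    - {"gripper":1,"linear":[0.044,0.064,0],"delta_rot":[-0.03,-0.008,0]}
    - {"gripper":1,"linear":[0.066,0.096,0],"delta_rot":[-0.06,-0.016,0]}
    - {"gripper":1,"linear":[0.09,0.128,0],"delta_rot":[-0.0965,-0.026,0]}
    - {"gripper":1,"linear":[0.112,0.16,-0.01],"delta_rot":[-0.0965,-0.026,0]}
    - {"gripper":1,"linear":[0.135,0.19,-0.025],"delta_rot":[-0.0965,-0.026,0]}
    - {"gripper":1,"linear":[0.135,0.19,-0.043],"delta_rot":[-0.0965,-0.026,0]}
    - {"gripper":1,"linear":[0.135,0.19,-0.043],"delta_rot":[-0.0965,-0.026,0]}

```text
clock: 5.0
position: [0.6166, -0.0788, 0.068]
ee_rot: [0.036, 0.606, 0.794, -0.032]
contact_force: [-0.9, 0.6, -1.9]
width: 0.0119
gripper_force: 98.7
```

```bash
python3 - <<'E'
from h import *
np.set_printoptions(precision=4,suppress=True)
P=[];F=[];M=[]
for i in range(6):
    d=snap('wrist' if i==0 else 'scene','w5' if i==0 else None); s=get_state();P.append(s["position"]);F.append(s["contact_force"]);M.append(s["moment"])
print(np.mean(P,0),np.mean(F,0),np.std(F,0),np.mean(M,0),np.std(M,0),s["ee_rot"])
cv2.imwrite('pics/w5b.png',cv2.resize(np.load('w5.npz')['pixels'],(800,600),interpolation=cv2.INTER_CUBIC))
E
```

```text
[ 0.6182 -0.081   0.0714] [ 0.1798 -0.0916 -1.7708] [0.5126 0.5398 0.6459] [0.0592 0.0423 0.0013] [0.0303 0.0226 0.0402] [ 0.0404  0.6073  0.7929 -0.0301]
```

View pics/w5b.png

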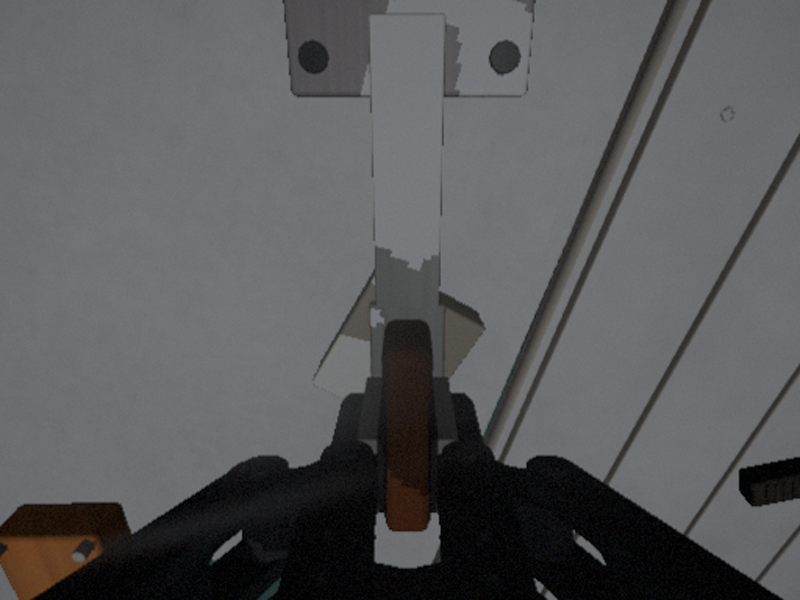

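Blade is centred over the open end (blade columns 370–444, jig 293–527 at row 95), aligned in yaw; tip at (407,14). Now feel for the floor.

Call:
send_rows:
  increments:
    - {"gripper":1,"linear":[0,0,-0.008],"delta_rot":[0,0,0]}
    - {"gripper":1,"linear":[0,0,-0.016],"delta_rot":[0,0,0]}
    - {"gripper":1,"linear":[0,0,-0.02],"delta_rot":[0,0,0]}
    - {"gripper":1,"linear":[0,0,-0.022],"delta_rot":[0,0,0]}
    - {"gripper":1,"linear":[0,0,-0.022],"delta_rot":[0,0,0]}

```text
clock: 5.8
position: [0.6182, -0.0805, 0.0487]
ee_rot: [0.039, 0.607, 0.793, -0.031]
contact_force: [0.3, 0.2, -1.9]
width: 0.012
gripper_force: 98.7
```

```bash
cat > st.py <<'E'
from h import *
np.set_printoptions(precision=4,suppress=True)
P=[];F=[];M=[]
for i in range(4):
    optics.get_image("side"); s=get_state();P.append(s["position"]);F.append(s["contact_force"]);M.append(s["moment"])
M=np.mean(M,0);F=np.mean(F,0)
print("t",s["clock"],"P",np.mean(P,0),"F",F,"Fx_jig %.2f"%(F@[-.262,.965,0]),"My_jig %.3f"%(M@[-.965,-.262,0]),s["width"])
E
python3 st.py
```

```text
t 6.0 P [ 0.6187 -0.0805  0.0494] F [ 0.3991 -0.1247 -1.5011] Fx_jig -0.22 My_jig -0.091 0.011695153443656762
```

Call:
send_rows:
  increments:
    - {"gripper":1,"linear":[0,0,-0.001],"delta_rot":[0,0,0]}
    - {"gripper":1,"linear":[0,0,-0.002],"delta_rot":[0,0,0]}
    - {"gripper":1,"linear":[0,0,-0.002],"delta_rot":[0,0,0]}

```text
clock: 6.3
position: [0.6184, -0.0805, 0.0472]
ee_rot: [0.04, 0.607, 0.793, -0.03]
contact_force: [0.6, 0.2, -1.6]
width: 0.0118
gripper_force: 98.7
```

```bash
python3 st.py
```

```text
t 6.5 P [ 0.6185 -0.0805  0.0473] F [-0.0818  0.2276 -1.6737] Fx_jig 0.24 My_jig -0.069 0.0119720333528975
```

Call:
send_rows:
  increments:
    - {"gripper":1,"linear":[0,0,-0.001],"delta_rot":[0,0,0]}
    - {"gripper":1,"linear":[0,0,-0.002],"delta_rot":[0,0,0]}
    - {"gripper":1,"linear":[0,0,-0.002],"delta_rot":[0,0,0]}

```text
clock: 6.8
position: [0.6184, -0.0805, 0.0451]
ee_rot: [0.039, 0.607, 0.793, -0.03]
contact_force: [0.3, 0.4, -1.4]
width: 0.0115
gripper_force: 98.7
```

```bash
python3 st.py
```

```text
t 7.0 P [ 0.6185 -0.0805  0.0453] F [-0.0781  0.1623 -2.0545] Fx_jig 0.18 My_jig -0.074 0.01182897373728141
```

Call:
send_rows:
  increments:
    - {"gripper":1,"linear":[0,0,-0.001],"delta_rot":[0,0,0]}
    - {"gripper":1,"linear":[0,0,-0.002],"delta_rot":[0,0,0]}
    - {"gripper":1,"linear":[0,0,-0.002],"delta_rot":[0,0,0]}

```text
clock: 7.3
position: [0.6183, -0.0805, 0.0431]
ee_rot: [0.039, 0.607, 0.793, -0.03]
contact_force: [0.1, -0.5, -1.8]
width: 0.0116
gripper_force: 98.7
```

```bash
python3 st.py
```

```text
t 7.5 P [ 0.6185 -0.0805  0.0433] F [-0.0238 -0.3789 -1.8341] Fx_jig -0.36 My_jig -0.082 0.01211631180766949
```

Call:
send_rows:
  increments:
    - {"gripper":1,"linear":[0,0,-0.001],"delta_rot":[0,0,0]}
    - {"gripper":1,"linear":[0,0,-0.0015],"delta_rot":[0,0,0]}
    - {"gripper":1,"linear":[0,0,-0.0015],"delta_rot":[0,0,0]}

```text
clock: 7.8
position: [0.6184, -0.0805, 0.0417]
ee_rot: [0.04, 0.607, 0.793, -0.03]
contact_force: [-0.4, 0.2, -1.5]
width: 0.0121
gripper_force: 98.7
```

```bash
python3 st.py
```

```text
t 8.0 P [ 0.6185 -0.0805  0.0418] F [-0.1978  0.219  -1.4985] Fx_jig 0.26 My_jig -0.073 0.011860182704493998
```

Call:
send_rows:
  increments:
    - {"gripper":1,"linear":[0,0,-0.001],"delta_rot":[0,0,0]}
    - {"gripper":1,"linear":[0,0,-0.0015],"delta_rot":[0,0,0]}
    - {"gripper":1,"linear":[0,0,-0.0015],"delta_rot":[0,0,0]}

```text
clock: 8.3
position: [0.6184, -0.0805, 0.0402]
ee_rot: [0.04, 0.607, 0.793, -0.03]
contact_force: [-0.3, -0.3, -2.2]
width: 0.0119
gripper_force: 98.7
```

```bash
python3 st.py
```

```text
t 8.5 P [ 0.6185 -0.0805  0.0403] F [ 0.0567 -0.3903 -1.5636] Fx_jig -0.39 My_jig -0.077 0.011852567851616053
```

Call:
send_rows:
  increments:
    - {"gripper":1,"linear":[0,0,-0.001],"delta_rot":[0,0,0]}
    - {"gripper":1,"linear":[0,0,-0.001],"delta_rot":[0,0,0]}

```text
clock: 8.7
position: [0.6184, -0.0805, 0.0392]
ee_rot: [0.04, 0.607, 0.793, -0.03]
contact_force: [-0.5, 0.1, -1.8]
width: 0.0117
gripper_force: 98.7
```

```bash
python3 st.py
```

```text
t 8.9 P [ 0.6185 -0.0805  0.0393] F [ 0.4869  0.0503 -1.6465] Fx_jig -0.08 My_jig -0.030 0.011824293240137673
```

Call:
send_rows:
  increments:
    - {"gripper":1,"linear":[0,0,-0.001],"delta_rot":[0,0,0]}
    - {"gripper":1,"linear":[0,0,-0.001],"delta_rot":[0,0,0]}

```text
clock: 9.1
position: [0.6184, -0.0805, 0.0382]
ee_rot: [0.04, 0.607, 0.793, -0.03]
contact_force: [0.5, -0.4, -1.4]
width: 0.0117
gripper_force: 98.7
```

```bash
python3 st.py
```

```text
t 9.3 P [ 0.6185 -0.0805  0.0383] F [ 0.2443 -0.3849 -1.7001] Fx_jig -0.44 My_jig -0.062 0.0121535586374623
```

Call:
send_rows:
  increments:
    - {"gripper":1,"linear":[0,0,-0.001],"delta_rot":[0,0,0]}
    - {"gripper":1,"linear":[0,0,-0.001],"delta_rot":[0,0,0]}

```text
clock: 9.5
position: [0.6184, -0.0805, 0.0372]
ee_rot: [0.04, 0.607, 0.793, -0.03]
contact_force: [0.1, -0.5, -2.1]
width: 0.0115
gripper_force: 98.7
```

```bash
python3 st.py
```

```text
t 9.7 P [ 0.6185 -0.0805  0.0373] F [-0.1948 -0.0391 -1.7145] Fx_jig 0.01 My_jig -0.071 0.011826196613674261
```

Call:
send_rows:
  increments:
    - {"gripper":1,"linear":[0,0,-0.001],"delta_rot":[0,0,0]}
    - {"gripper":1,"linear":[0,0,-0.001],"delta_rot":[0,0,0]}

```text
clock: 9.9
position: [0.6186, -0.0805, 0.0363]
ee_rot: [0.04, 0.607, 0.793, -0.03]
contact_force: [-0.7, 0.2, -0.8]
width: 0.0121
gripper_force: 98.7
```

```bash
python3 st.py
```

```text
t 10.1 P [ 0.6186 -0.0805  0.0364] F [-0.2676  0.0094 -1.2418] Fx_jig 0.08 My_jig -0.099 0.011760419895098595
```

Call:
send_rows:
  increments:
    - {"gripper":1,"linear":[0,0,-0.001],"delta_rot":[0,0,0]}
    - {"gripper":1,"linear":[0,0,-0.001],"delta_rot":[0,0,0]}

```text
clock: 10.3
position: [0.6188, -0.0806, 0.0357]
ee_rot: [0.04, 0.607, 0.793, -0.03]
contact_force: [-0.8, -0.9, 0.8]
width: 0.0121
gripper_force: 99.1
```

```bash
python3 st.py
```

```text
t 10.5 P [ 0.6188 -0.0806  0.0357] F [ 0.5829 -0.855   1.8037] Fx_jig -0.98 My_jig -0.255 0.01194773166847662
```

Call:
send_rows:
  increments:
    - {"gripper":1,"linear":[0,0,0.0018],"delta_rot":[0,0,0]}
    - {"gripper":1,"linear":[0,0,0.0018],"delta_rot":[0,0,0]}
    - {"gripper":1,"linear":[-0.0013,0.0048,0.0018],"delta_rot":[0,0,0]}
    - {"gripper":1,"linear":[-0.0026,0.0096,0.0018],"delta_rot":[0,0,0]}
    - {"gripper":1,"linear":[-0.0039,0.0145,0.0018],"delta_rot":[0,0,0]}
    - {"gripper":1,"linear":[-0.0047,0.0174,0.0018],"delta_rot":[0,0,0]}
    - {"gripper":1,"linear":[-0.0047,0.0174,0.0018],"delta_rot":[0,0,0]}

```text
clock: 11.2
position: [0.6135, -0.0624, 0.0371]
ee_rot: [0.039, 0.606, 0.794, -0.03]
contact_force: [-0.5, -0.3, -1.8]
width: 0.0116
gripper_force: 98.8
```

```bash
python3 st.py
```

```text
t 11.4 P [ 0.6139 -0.063   0.0372] F [-0.2751  0.0101 -1.6615] Fx_jig 0.08 My_jig -0.057 0.012168214527124903
```

Call:
send_rows:
  increments:
    - {"gripper":1,"linear":[-0.0008,0.0029,0],"delta_rot":[0,0,0]}
    - {"gripper":1,"linear":[-0.0016,0.0058,0],"delta_rot":[0,0,0]}
    - {"gripper":1,"linear":[-0.0024,0.0087,0],"delta_rot":[0,0,0]}
    - {"gripper":1,"linear":[-0.0024,0.0087,0],"delta_rot":[0,0,0]}

```text
clock: 11.8
position: [0.6112, -0.0539, 0.0371]
ee_rot: [0.039, 0.607, 0.793, -0.03]
contact_force: [0.2, -0.1, -1.0]
width: 0.0117
gripper_force: 98.8
```

```bash
python3 st.py; python3 - <<'E'
from h import *
a=snap("wrist","w6");b=snap("side","sd6");c=snap("scene","sc6")
p=proj(b,[[.578,.068,.03]])[0].astype(int);q=proj(c,[[.578,.068,.03]])[0].astype(int);print(p,q)
f=lambda d,p:cv2.resize(d["pixels"][max(p[1]-50,0):p[1]+50,max(p[0]-67,0):p[0]+67],(400,300),interpolation=cv2.INTER_CUBIC)
cv2.imwrite("pics/c6.png",np.vstack([np.hstack([f(b,p),f(c,q)]),np.hstack([cv2.resize(a["pixels"][:150,150:350],(400,300)),np.zeros((300,400,3),np.uint8)])]))
E
```

```text
t 12.0 P [ 0.6114 -0.0543  0.0372] F [-0.4556 -0.1958 -1.5374] Fx_jig -0.07 My_jig -0.059 0.011811000881574501
[264 192] [258 161]
```

View pics/c6.png

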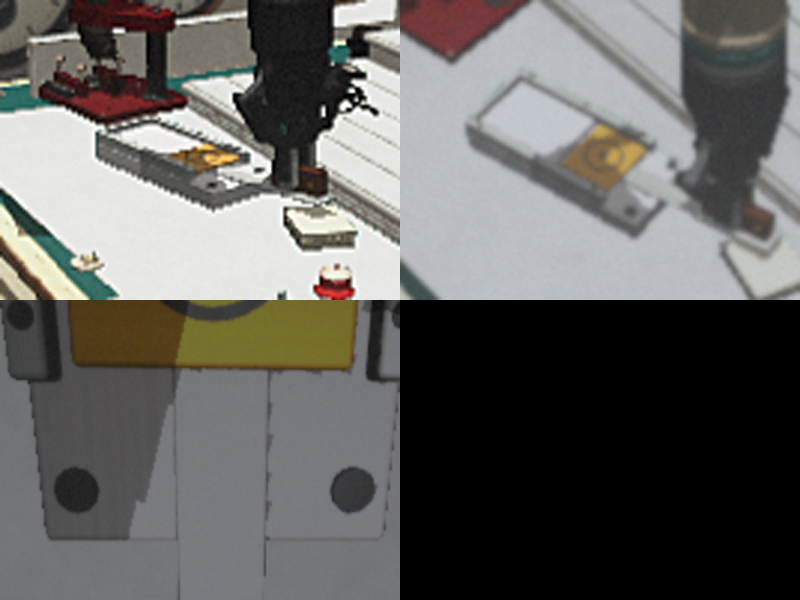

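The wrist crop shows the blade vanishing beneath the carrier's edge at (220,368), centred between the feet. Inserting 8 mm further, then lifting.

Call:
send_rows:
  increments:
    - {"gripper":1,"linear":[-0.001,0.0039,0],"delta_rot":[0,0,0]}
    - {"gripper":1,"linear":[-0.0021,0.0077,0],"delta_rot":[0,0,0]}
    - {"gripper":1,"linear":[-0.0021,0.0077,0],"delta_rot":[0,0,0]}

```text
clock: 12.45
position: [0.609, -0.046, 0.0371]
ee_rot: [0.039, 0.607, 0.793, -0.03]
contact_force: [-0.3, 1.0, -1.3]
width: 0.0117
gripper_force: 98.8
```

```bash
python3 st.py
```

```text
t 12.65 P [ 0.6093 -0.0465  0.0371] F [-0.159   0.2018 -1.896 ] Fx_jig 0.24 My_jig -0.064 0.011874706948649566
```

Call:
send_rows:
  increments:
    - {"gripper":1,"linear":[0,0,0.002],"delta_rot":[0,0,0]}
    - {"gripper":1,"linear":[0,0.0002,0.0045],"delta_rot":[0,0,0]}
    - {"gripper":1,"linear":[-0.0001,0.0005,0.007],"delta_rot":[0,0,0]}
    - {"gripper":1,"linear":[-0.0003,0.0012,0.0098],"delta_rot":[0,0,0]}
    - {"gripper":1,"linear":[-0.0005,0.0019,0.0125],"delta_rot":[0,0,0]}
    - {"gripper":1,"linear":[-0.0008,0.003,0.0151],"delta_rot":[0,0,0]}
    - {"gripper":1,"linear":[-0.0012,0.0042,0.0177],"delta_rot":[0,0,0]}
    - {"gripper":1,"linear":[-0.0012,0.0042,0.0177],"delta_rot":[0,0,0]}

```text
clock: 13.45
position: [0.6084, -0.0424, 0.0553]
ee_rot: [0.04, 0.607, 0.793, -0.03]
contact_force: [0.7, 0.3, -2.1]
width: 0.0115
gripper_force: 98.7
```

```bash
python3 st.py; python3 - <<'E'
from h import *
a=snap("wrist","w7");b=snap("side","sd7");c=snap("scene","sc7")
p=proj(b,[[.578,.068,.03]])[0].astype(int);q=proj(c,[[.578,.068,.03]])[0].astype(int)
f=lambda d,p:cv2.resize(d["pixels"][max(p[1]-38,0):p[1]+37,max(p[0]-50,0):p[0]+50],(400,300),interpolation=cv2.INTER_CUBIC)
cv2.imwrite("pics/c7.png",np.vstack([np.hstack([f(b,p),f(c,q)]),np.hstack([cv2.resize(a["pixels"][:150,150:350],(400,300)),np.zeros((300,400,3),np.uint8)])]))
E
```

```text
t 13.65 P [ 0.6082 -0.0425  0.055 ] F [ 0.3028 -0.4419 -2.4452] Fx_jig -0.51 My_jig 0.004 0.011504135580838112
```

View pics/c7.png

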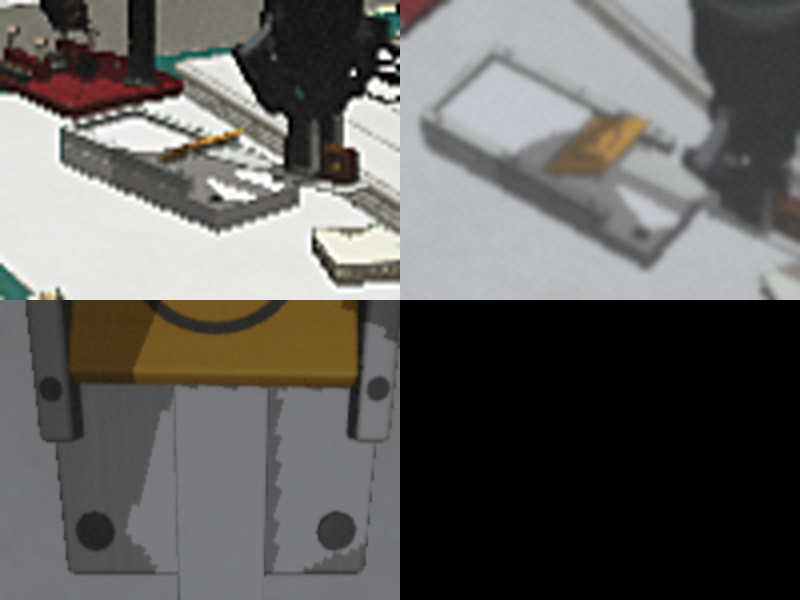

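The views show the carrier tilted about 30° on the blade, square in the jig, with its lower edge near the step. Continuing the arc.

Call:
send_rows:
  increments:
    - {"gripper":1,"linear":[-0.0007,0.0024,0.0036],"delta_rot":[0,0,0]}
    - {"gripper":1,"linear":[-0.0014,0.0051,0.0068],"delta_rot":[0,0,0]}
    - {"gripper":1,"linear":[-0.0023,0.0083,0.0096],"delta_rot":[0,0,0]}
    - {"gripper":1,"linear":[-0.0032,0.0117,0.012],"delta_rot":[0,0,0]}
    - {"gripper":1,"linear":[-0.0042,0.0154,0.014],"delta_rot":[0,0,0]}
    - {"gripper":1,"linear":[-0.0052,0.0193,0.0153],"delta_rot":[0,0,0]}
    - {"gripper":1,"linear":[-0.0052,0.0193,0.0153],"delta_rot":[0,0,0]}

```text
clock: 14.5
position: [0.6028, -0.0225, 0.0704]
ee_rot: [0.04, 0.606, 0.794, -0.03]
contact_force: [0.8, -0.3, -1.5]
width: 0.0119
gripper_force: 98.7
```

```bash
python3 st.py
```

```text
t 14.7 P [ 0.6029 -0.0231  0.0701] F [ 0.2506  0.0525 -1.7202] Fx_jig -0.02 My_jig -0.051 0.011758871152975466
```

Call:
send_rows:
  increments:
    - {"gripper":1,"linear":[-0.0012,0.0043,0.001],"delta_rot":[0,0,0]}
    - {"gripper":1,"linear":[-0.0023,0.0083,0.0012],"delta_rot":[0,0,0]}
    - {"gripper":1,"linear":[-0.0034,0.0125,0.0012],"delta_rot":[0,0,0]}
    - {"gripper":1,"linear":[-0.0044,0.0164,0.0012],"delta_rot":[0,0,0]}
    - {"gripper":1,"linear":[-0.0055,0.0203,0.0012],"delta_rot":[0,0,0]}
    - {"gripper":1,"linear":[-0.0065,0.0241,0.0012],"delta_rot":[0,0,0]}
    - {"gripper":1,"linear":[-0.0065,0.0241,0.0012],"delta_rot":[0,0,0]}
    - {"gripper":1,"linear":[-0.0065,0.0241,0.0012],"delta_rot":[0,0,0]}

```text
clock: 15.5
position: [0.5965, 0.001, 0.0713]
ee_rot: [0.04, 0.607, 0.793, -0.03]
contact_force: [-0.1, -0.3, -1.8]
width: 0.0118
gripper_force: 98.7
```

```bash
python3 st.py; python3 - <<'E'
from h import *
a=snap("wrist","w8");b=snap("side","sd8");c=snap("scene","sc8")
p=proj(b,[[.57,.09,.03]])[0].astype(int);q=proj(c,[[.57,.09,.03]])[0].astype(int)
f=lambda d,p:cv2.resize(d["pixels"][max(p[1]-38,0):p[1]+37,max(p[0]-50,0):p[0]+50],(400,300),interpolation=cv2.INTER_CUBIC)
cv2.imwrite("pics/c8.png",np.vstack([np.hstack([f(b,p),f(c,q)]),np.hstack([cv2.resize(a["pixels"][:150,150:350],(400,300)),np.zeros((300,400,3),np.uint8)])]))
E
```

```text
t 15.7 P [0.5965 0.0008 0.0713] F [-0.0033  0.0946 -1.9357] Fx_jig 0.09 My_jig -0.045 0.011683681960113478
```

View pics/c8.png

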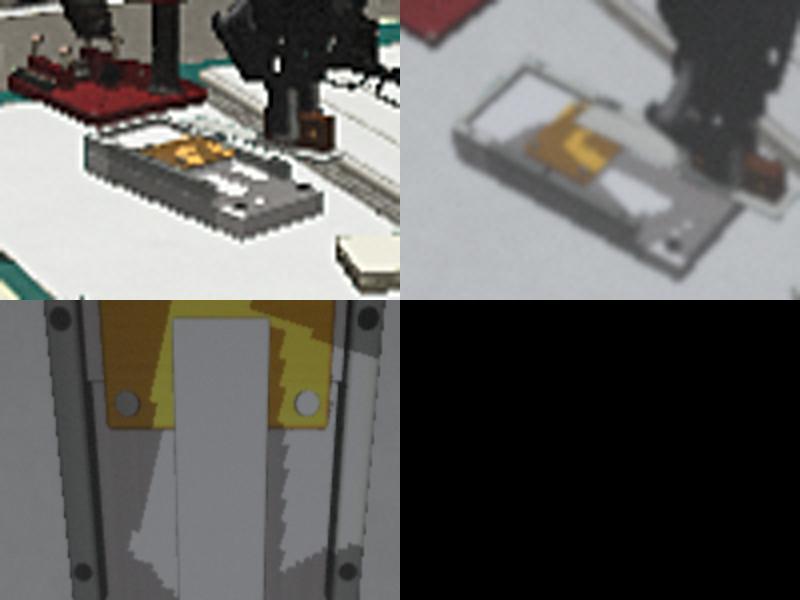

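The carrier has turned over: feet up at (127,404),(307,404) of the wrist crop, near edge at row 428, step line at about row 380. Measuring its place.

```bash
python3 - <<'E'
from h import *
np.set_printoptions(precision=4,suppress=True)
b=dict(np.load("w8.npz"));jc=np.array([.5701,.0966]);x=np.array([-.262,.965]);y=np.array([-.965,-.262])
def f(p,z):
    p=np.array(p,float);p=np.c_[150+p[:,0]/2,(p[:,1]-300)/2];d=ray(b,p,z)[:,:2]-jc;return np.c_[d@x,d@y]
print("near edge",f([[107,428],[328,428]],.031),"feet",f([[127,404],[307,404]],.035),"step",f([[95,381],[338,381]],.026),"cheek heads",f([[60,319],[368,319],[83,572],[347,572]],.033))
E
```

```text
near edge [[-0.0089  0.0274]
 [-0.0089 -0.0286]] feet [[-0.0033  0.0215]
 [-0.0033 -0.0225]] step [[ 0.002   0.0305]
 [ 0.002  -0.0312]] cheek heads [[ 0.015   0.0365]
 [ 0.015  -0.0361]
 [-0.0454  0.0363]
 [-0.0454 -0.036 ]]
```

Call:
send_rows:
  increments:
    - {"gripper":1,"linear":[0,0,0.02],"delta_rot":[0,0,0]}
    - {"gripper":1,"linear":[0.004,-0.015,0.043],"delta_rot":[0,0,0]}
    - {"gripper":1,"linear":[-0.01,-0.055,0.043],"delta_rot":[0.03,0.008,0]}
    - {"gripper":1,"linear":[-0.03,-0.095,0.043],"delta_rot":[0.06,0.016,0]}
    - {"gripper":1,"linear":[-0.05,-0.135,0.043],"delta_rot":[0.0965,0.026,0]}
    - {"gripper":1,"linear":[-0.07,-0.175,0.043],"delta_rot":[0.0965,0.026,0]}
    - {"gripper":1,"linear":[-0.09,-0.215,0.043],"delta_rot":[0.0965,0.026,0]}
    - {"gripper":1,"linear":[-0.105,-0.25,0.043],"delta_rot":[0.0965,0.026,0]}

```text
clock: 16.65
position: [0.4899, -0.2511, 0.1144]
ee_rot: [0.0, 0.608, 0.794, -0.0]
contact_force: [0.4, 0.2, -2.6]
width: 0.0116
gripper_force: 98.7
```

Call:
send_rows:
  increments:
    - {"gripper":1,"linear":[-0.0079,-0.0214,0],"delta_rot":[0,0,0]}
    - {"gripper":1,"linear":[-0.0079,-0.0214,0],"delta_rot":[0,0,0]}
    - {"gripper":1,"linear":[-0.0079,-0.0214,-0.03],"delta_rot":[0,0,0]}
    - {"gripper":1,"linear":[-0.0079,-0.0214,-0.055],"delta_rot":[0,0,0]}
    - {"gripper":1,"linear":[-0.0079,-0.0214,-0.065],"delta_rot":[0,0,0]}
    - {"gripper":1,"linear":[-0.0079,-0.0214,-0.065],"delta_rot":[0,0,0]}

```text
clock: 17.25
position: [0.4828, -0.2692, 0.048]
ee_rot: [-0.002, 0.607, 0.795, 0.0]
contact_force: [0.1, -0.3, -1.2]
width: 0.0116
gripper_force: 98.7
```

```bash
python3 st.py; python3 -c "
from h import *
print(get_state()['ee_rot'])
a=snap('wrist','w9')
g=cv2.cvtColor(a['pixels'],cv2.COLOR_BGR2HSV)
# rest pins seen? wood mask extents per row
m=cv2.inRange(g,(5,90,60),(20,255,255));ys,xs=np.nonzero(m);print(xs.min(),xs.max(),ys.min(),ys.max())
for r in range(130,300,10):
  x=np.nonzero(m[r])[0]
  if len(x):print(r,x.min(),x.max())
"
```

```text
t 17.45 P [ 0.4843 -0.2705  0.05  ] F [ 0.4859 -0.0906 -1.4566] Fx_jig -0.21 My_jig 0.031 0.011698595927149167
[1.38659841e-03 6.07301828e-01 7.94469987e-01 8.68081508e-05]
204 402 144 338
170 222 302
180 205 303
190 206 303
200 206 303
210 207 302
220 211 302
230 212 302
240 215 301
250 211 302
260 212 217
270 213 214
```

Call:
send_rows:
  increments:
    - {"gripper":1,"linear":[0,0,-0.006],"delta_rot":[0,0,0]}
    - {"gripper":1,"linear":[0,0,-0.011],"delta_rot":[0,0,0]}
    - {"gripper":1,"linear":[0,0,-0.0135],"delta_rot":[0,0,0]}
    - {"gripper":1,"linear":[0,0,-0.0145],"delta_rot":[0,0,0]}
    - {"gripper":1,"linear":[0,0,-0.0145],"delta_rot":[0,0,0]}

```text
clock: 18.0
position: [0.4834, -0.2704, 0.0348]
ee_rot: [-0.0, 0.608, 0.794, 0.0]
contact_force: [-0.4, -0.5, -0.5]
width: 0.0116
gripper_force: 99.0
```

```bash
python3 st.py
```

```text
t 18.2 P [ 0.4834 -0.2704  0.0348] F [-0.451   0.6509  0.0053] Fx_jig 0.75 My_jig -0.076 0.011953624134542158
```

Resting on the wood (weight taken off). Release and rise.

Call:
send_rows:
  increments:
    - {"gripper":0.6,"linear":[0,0,0],"delta_rot":[0,0,0]}
    - {"gripper":0.4,"linear":[0,0,0],"delta_rot":[0,0,0]}
    - {"gripper":0,"linear":[0,0,0],"delta_rot":[0,0,0]}
    - {"gripper":-0.2,"linear":[0,0,0],"delta_rot":[0,0,0]}
    - {"gripper":-0.2,"linear":[0,0,0.02],"delta_rot":[0,0,0]}
    - {"gripper":-0.2,"linear":[0,0,0.05],"delta_rot":[0,0,0]}
    - {"gripper":-0.5,"linear":[0,0,0.09],"delta_rot":[0,0,0]}
    - {"gripper":-1,"linear":[0,0,0.13],"delta_rot":[0,0,0]}
  newtons: 20

```text
clock: 19.0
position: [0.4832, -0.2703, 0.1659]
ee_rot: [-0.0, 0.608, 0.794, 0.0]
contact_force: [-0.1, -0.4, 0.2]
width: 0.0762
gripper_force: 0.0
```

Call:
send_rows:
  increments:
    - {"gripper":-1,"linear":[-0.01,0.02,0.02],"delta_rot":[0,0,0]}
    - {"gripper":-1,"linear":[-0.02,0.03,0.02],"delta_rot":[0,0,0]}
    - {"gripper":-1,"linear":[-0.02,0.03,0.02],"delta_rot":[0,0,0]}
    - {"gripper":-1,"linear":[-0.02,0.03,0.02],"delta_rot":[0,0,0]}

```text
clock: 19.4
position: [0.4628, -0.2402, 0.1836]
ee_rot: [-0.001, 0.607, 0.794, -0.0]
contact_force: [0.9, -0.3, -0.2]
width: 0.0853
gripper_force: 0.0
```

```bash
python3 - <<'E'
from h import *
np.set_printoptions(precision=4,suppress=True)
a=snap('wrist','w10');w2=dict(np.load('w2.npz'));print(get_state()['position'])
rc=np.array([.4842,-.2724]);x=np.array([np.cos(1.875),np.sin(1.875)]);y=np.array([-x[1],x[0]])
for d in(w2,a):  # dark wooden grip, same test on picture before
    g=cv2.cvtColor(d['pixels'],cv2.COLOR_BGR2HSV);px=proj(d,[[*rc,.055]])[0].astype(int)
    m=cv2.inRange(g,(0,60,10),(20,255,100));m[:max(px[1]-60,0)]=0;m[px[1]+60:]=0;m[:,:px[0]-30]=0;m[:,px[0]+30:]=0
    m=cv2.morphologyEx(m,cv2.MORPH_OPEN,np.ones((7,7)))
    c=max(cv2.findContours(m,0,2)[0],key=cv2.contourArea);q=ray(d,cv2.boxPoints(cv2.minAreaRect(c)),.055)[:,:2]
    e=[q[1]-q[0],q[2]-q[1]];l=max(e,key=np.linalg.norm);u=(q.mean(0)-rc)
    print("size",[np.linalg.norm(v) for v in e],"offset in rest",u@x,u@y,"yaw",np.degrees(np.arctan2(l[1],l[0]))%180)
# carrier from scene camera: brass mask
s=snap('scene','sc10');s0=dict(np.load('s0.npz'))
for d in(s0,s):
    g=cv2.cvtColor(d['pixels'],cv2.COLOR_BGR2HSV);m=cv2.inRange(g,(12,110,60),(35,255,255));n=np.zeros_like(m);n[120:200,210:300]=m[120:200,210:300]
    mo=cv2.moments(n,True);r=ray(d,[[mo['m10']/mo['m00'],mo['m01']/mo['m00']]],.03)[0,:2]-[.5701,.0966];print("carrier jig",r@[-.262,.965],r@[-.965,-.262],mo['m00'])
E
```

```text
[ 0.4631 -0.2405  0.1834]
size [np.float64(0.012779489120806248), np.float64(0.05622998606891403)] offset in rest -0.00032035921857740193 -0.0007532365298043442 yaw 105.98636040289296
size [np.float64(0.058357137233937526), np.float64(0.012471955943040873)] offset in rest 0.00026793888737053497 -0.0006313770594587602 yaw 104.25899558643158
carrier jig -0.03167410418492214 0.0025719888887475416 293.0
carrier jig 0.013661577050075212 0.0010578515684787565 251.0
```

The lifter lies as before. The carrier is at about x = 16 mm on the land, agreed by two views. Handing in.

```bash
python3 -c "
from rig import sign_off
print(sign_off())"
```

```text
the job is handed in; nothing more can be done
None
```

I turned the carrier over and put the lifter back on its rest, then handed the job in at about 19.5 s of the 72 s. The judge returned no verdict: the carrier lies feet up on the land with its middle about 16 mm past the jig's (4 mm inside the limit), and the lifter is within about 1 mm of where it lay.

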